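Lay the tea tray

ROBOT

A 6-joint arm with a two-finger parallel gripper is mounted at the origin on the work surface. World frame = base frame: x ahead of the robot, y to its left, z up, the work surface at z = 0. Lengths are in m, angles in rad, forces in N, time in s.
With the tool pointing down it reaches from about 0.275 to 0.825 m from the base axis. Payload 4.9 kg.
Tool frame: the origin (TCP) lies midway between the tips of the shut fingers; the grasp point (between the pads) lies 19 mm behind it (grip_point_offset is the distance from the TCP to the grasp point, in m); z points along the fingers, y is the line along which they close (so a half turn about z gives the same grasp; the last joint's range is limited). The gripper opens to 85 mm and grips with 20 to 120 N. Pads are 22 mm wide; open, the fingers measure 114 mm over their backs; the gripper's body (76 mm by 85 mm) begins 54 mm behind the grasp point. The pads swing forward as they close: fully open they stand 13 mm farther back than shut.
Start: joints at [1.013, 0.326, -0.193, 1.052, 0, 1.437], TCP at [0.226, 0.501, 0.231] pointing down, gripper open.
Joint ranges: [-2.65, 2.65], [-0.97, 1.79], [-1.3, 1.35], [-1.93, 2.1], [-1.47, 1.37], [-3.14, 3.14]. Speed limits (rad/s): [2.57, 2.57, 3.14, 3.14, 3.14, 3.14].

INTERFACE

Orientations are given as a rotation vector (axis times angle).
In Python, from cell import * gives the robot as it stands. Calls block until the motion is done:
- movep(position, orientation): joint-space move of the TCP to a pose.
- move_l(position, velocity=0.15, rot=None, until_force=None): straight line of the TCP; rot=None keeps the orientation; velocity is the mean speed in m/s. With until_force (N) it stops when the force on the tool has changed by that much, and returns True; else False.
- set_joints(angles): joint-space move.
- let_go() and grab(newtons=None): open the fingers fully, or close them until they stop; newtons is the grip in N (None keeps the last).
- sleep(seconds).
- ik(position, orientation): joint angles nearest the present ones, or None.
- get_state(): the state.
- grab_frame(name): name is "scene" or "top" or "wrist"; returns a dict with "img" (480x640x3 uint8, red, green, blue), "fx", "fy", "cx", "cy" (pixels), "cam_to_world" (4x4, takes a point from camera to world coordinates); the wrist camera has in their place "T_tool_cam" (4x4, takes a point from camera to tool coordinates, whose origin is the TCP and whose axes are the flange's). Camera axes: x right, y down, z forward; pixel columns grow to the right and rows downward; lengths in m; the calibration is good to about 2 mm. The wrist camera is an equidistant fisheye: a pixel r from the principal point sees the ray r / f radians off the axis. A picture is of the moment at which its call begins: read the wrist's pose just before it. There is no depth.
A pose or a line that the arm cannot do raises MotionError and nothing moves.
- sign_off(): hands the job in; it is judged then, once.
Trained networks look in the newest picture that a camera, given by its name, has taken for a name from the list of things; names that differ only in an ending like _2 or _b are one class to them, and where a whole thing is asked for, a point or a joint stands for the part that bears it (a point fixed in the world has none). Each returns a list of dicts, best first, with "score" (0 to 1); they miss things now and then, are a little off and sometimes report something else, mostly with a low value. They report only what shows in the picture. A call takes as long as a camera call.
- spot_in(camera, name): "centre" ([column, row] in pixels, amid what is visible of it).
- silhouettes(camera, name): "mask" (480x640 bool, what is visible of it) and "centre" ([column, row] in pixels, amid what is visible of it).
- tip_of(camera, name): "centre" ([column, row] in pixels: a listed point, or the origin of a listed thing).
The state is a dict: "clock": time; "q": joint angles; "joint_velocities": joint speeds; "tau": joint torques, N m; "position": TCP position; "eef_rot": TCP orientation; "contact_force": force on the tool from outside, world axes, zero at the start; "wrist_torque": the same for the moment, N m; "finger_gap": opening from 0.0 (shut) to 1.0 (fully open); "grasp_force": force on a finger pad.
Only numpy, scipy, OpenCV 4.12 (cv2) and the standard library are available. Lean on these libraries where they do the work, as an engineer would, in place of code of your own. Each camera call takes 0.05 s, during which the arm holds its last target. There are 200 camera calls.

TASK

Lay the yellow tea tray: stand the green, the red and the blue mug each in the middle of the round coaster of its own colour, and the white-lidded sugar jar in the middle of the square dark slate pad. Keep everything upright, and leave the white mug and the brown-lidded jar where they stand.

Things in the scene. Friction and masses are not known exactly. Their poses are not given: they have to be found in the camera images.
- mug_green: green enamel espresso mug, open at the top: straight outside 56 mm in diameter, 60 mm high, wall 3 mm; origin at the centre of its underside, z up. Its ear-shaped handle (6 mm thick) points along the mug's own +y and reaches 48 mm from the mug's axis, between 11 and 52 mm above its underside; the sides along its x are free. About 0.11 kg. Starts upright on the worktop (z = 0), at any yaw. Belongs on the green coaster.
- mug_red: red enamel espresso mug, open at the top: straight outside 56 mm in diameter, 60 mm high, wall 3 mm; origin at the centre of its underside, z up. Its ear-shaped handle (6 mm thick) points along the mug's own +y and reaches 48 mm from the mug's axis, between 11 and 52 mm above its underside; the sides along its x are free. About 0.11 kg. Starts upright on the worktop (z = 0), at any yaw. Belongs on the red coaster.
- mug_blue: blue enamel espresso mug, open at the top: straight outside 56 mm in diameter, 60 mm high, wall 3 mm; origin at the centre of its underside, z up. Its ear-shaped handle (6 mm thick) points along the mug's own +y and reaches 48 mm from the mug's axis, between 11 and 52 mm above its underside; the sides along its x are free. About 0.11 kg. Starts upright on the worktop (z = 0), at any yaw. Belongs on the blue coaster.
- jar_white: clip-top glass jar of sugar lumps with a white ceramic lid and white lumps: glass 56 mm in diameter up to 60 mm, round lid 54 mm across above it, 76 mm high in all; origin at the centre of its underside, z up. Its steel clip latch stands on the own +x side, 36 mm from the axis, 43 to 69 mm above the underside; the sides along its y are free. About 0.19 kg. Starts upright on the worktop (z = 0), at any yaw. Belongs on the slate pad.
- mug_white: white enamel espresso mug, open at the top: straight outside 56 mm in diameter, 60 mm high, wall 3 mm; origin at the centre of its underside, z up. Its ear-shaped handle (6 mm thick) points along the mug's own +y and reaches 48 mm from the mug's axis, between 11 and 52 mm above its underside; the sides along its x are free. About 0.11 kg. Starts upright on the worktop (z = 0), at any yaw. Look-alike: stays where it is.
- jar_brown: clip-top glass jar of sugar lumps with a dark brown wooden lid and brown lumps: glass 56 mm in diameter up to 60 mm, round lid 54 mm across above it, 76 mm high in all; origin at the centre of its underside, z up. Its steel clip latch stands on the own +x side, 36 mm from the axis, 43 to 69 mm above the underside; the sides along its y are free. About 0.19 kg. Starts upright on the worktop (z = 0), at any yaw. Look-alike: stays where it is.
- coaster_green: round green coaster, 76 mm in diameter, lying in the tray, 4 mm thick and fixed; origin at the centre of its underside, 4 mm above the worktop; its top is 8 mm above the worktop. The yellow melamine tray is fixed, 240 mm square with a 4 mm wide rim 18 mm high, and lies turned up to 0.2 rad; the four places form a square of 112 mm spacing in it, centres 60 mm from the nearest inner rim; which place holds which one changes.
- coaster_red: round red coaster, 76 mm in diameter, lying in the tray, 4 mm thick and fixed; origin at the centre of its underside, 4 mm above the worktop; its top is 8 mm above the worktop. The yellow melamine tray is fixed, 240 mm square with a 4 mm wide rim 18 mm high, and lies turned up to 0.2 rad; the four places form a square of 112 mm spacing in it, centres 60 mm from the nearest inner rim; which place holds which one changes.
- coaster_blue: round blue coaster, 76 mm in diameter, lying in the tray, 4 mm thick and fixed; origin at the centre of its underside, 4 mm above the worktop; its top is 8 mm above the worktop. The yellow melamine tray is fixed, 240 mm square with a 4 mm wide rim 18 mm high, and lies turned up to 0.2 rad; the four places form a square of 112 mm spacing in it, centres 60 mm from the nearest inner rim; which place holds which one changes.
- pad_slate: square dark grey slate pad, 76 mm by 76 mm, sides parallel to the tray, lying in the tray, 4 mm thick and fixed; origin at the centre of its underside, 4 mm above the worktop; its top is 8 mm above the worktop. The yellow melamine tray is fixed, 240 mm square with a 4 mm wide rim 18 mm high, and lies turned up to 0.2 rad; the four places form a square of 112 mm spacing in it, centres 60 mm from the nearest inner rim; which place holds which one changes.

How it is judged:
At the end, for the whole second after the job is handed in: Green, red and blue mug each on the coaster of its colour, white-lidded jar on the slate pad: centred within 12 mm, resting on it, within 0.1 rad of upright, at rest. White mug and brown-lidded jar upright, within 20 mm of their starts. All mugs and jars released (horizontal distance between mug_green and coaster_green below 0.012 m and z of mug_green in the frame of coaster_green between 0.001 and 0.008 m and angle between each of mug_green, mug_red, mug_blue, jar_white, mug_white, jar_brown's own z axis and vertical below 0.1 rad and linear speed of each of mug_green, mug_red, mug_blue, jar_white below 0.02 m/s and angular speed of each of mug_green, mug_red, mug_blue, jar_white below 0.2 rad/s and horizontal distance between mug_red and coaster_red below 0.012 m and z of mug_red in the frame of coaster_red between 0.001 and 0.008 m and horizontal distance between mug_blue and coaster_blue below 0.012 m and z of mug_blue in the frame of coaster_blue between 0.001 and 0.008 m and horizontal distance between jar_white and pad_slate below 0.012 m and z of jar_white in the frame of pad_slate between 0.001 and 0.008 m and distance of each of mug_white, jar_brown from where it was at the start of the episode below 0.02 m); the robot touches nothing.
It fails at once if the white mug is shifted by more than 20 mm or tipped (distance of mug_white from where it was at the start of the episode above 0.02 m or angle between mug_white's own z axis and vertical above 0.3 rad).
It fails at once if the brown-lidded jar is shifted by more than 20 mm or tipped (distance of jar_brown from where it was at the start of the episode above 0.02 m or angle between jar_brown's own z axis and vertical above 0.3 rad).
It fails at once if a mug or the sugar jar is tipped more than 0.6 rad from upright (angle between any of mug_green, mug_red, mug_blue, jar_white's own z axis and vertical above 0.6 rad).
It also fails if it takes over 112 s, if anything falls off the work surface, if the arm or the gripper's body presses on something with over 40 N, if the wrist force passes 120 N, or if a joint passes its speed limit or range.

## Working session

There is one attempt and no reset: what is moved stays moved. The work goes in short steps, each a Python script; the robot and the scene stay as the last script left them, time stands still between calls to the robot, and variables do not carry over. Pictures are saved under pics/ and viewed, at most 14 in all, crops included, and the job is handed in when it is done.

```bash
mkdir -p pics; ls; python3 - <<'E'
from cell import *
import cv2,numpy as np
for n in("top","scene"):
    f=grab_frame(n); cv2.imwrite(f"pics/{n}0.png",f["img"][:,:,::-1])
    print(n,f["fx"],f["fy"],f["cx"],f["cy"],np.round(f["cam_to_world"],3).tolist())
    for o in "mug_green mug_red mug_blue mug_white jar_white jar_brown coaster_green coaster_red coaster_blue pad_slate".split():
        print(o,[(np.round(d["centre"],1).tolist(),round(d["score"],2)) for d in tip_of(n,o)][:2],[(np.round(d["centre"],1).tolist(),round(d["score"],2),int(d["mask"].sum())) for d in silhouettes(n,o)][:2])
s=get_state();print(s["clock"],s["eef_rot"])
E
```

```text
pics
top 440.09059475034593 440.09059475034593 321.38993621764234 236.4012274285171 [[-0.019, -0.983, 0.18, 0.379], [-0.999, 0.014, -0.029, 0.064], [0.026, -0.181, -0.983, 0.81], [0.0, 0.0, 0.0, 1.0]]
mug_green [([139.3, 279.4], 0.95)] [([129.6, 280.0], 0.94, 1258)]
mug_red [([232.3, 223.1], 0.66)] [([225.8, 217.0], 0.57, 1045)]
mug_blue [([389.0, 190.6], 0.69), ([301.0, 194.5], 0.57)] [([299.7, 186.5], 0.83, 1050)]
mug_white [([220.4, 290.9], 0.67)] [([215.4, 294.0], 0.93, 1018), ([136.9, 199.5], 0.74, 1368)]
jar_white [([294.3, 273.7], 0.56)] [([294.8, 272.3], 0.64, 926), ([133.0, 279.2], 0.47, 1224)]
jar_brown [([145.3, 207.4], 0.93)] [([135.2, 200.0], 0.86, 1364), ([460.4, 241.6], 0.35, 1289)]
coaster_green [([449.7, 180.0], 0.61)] [([449.1, 182.7], 0.86, 1177), ([129.9, 277.3], 0.44, 1232)]
coaster_red [([389.2, 190.1], 0.97), ([137.1, 281.2], 0.65)] [([389.8, 191.1], 0.91, 1194)]
coaster_blue [([458.1, 238.2], 0.67), ([218.5, 293.9], 0.17)] [([459.6, 241.5], 0.71, 1315)]
pad_slate [([402.8, 248.1], 0.97)] [([402.7, 248.5], 0.67, 1643), ([461.8, 240.2], 0.22, 1283)]
scene 557.44
[... 246 characters left out ...]

mug_red [([429.3, 260.7], 0.73)] [([431.8, 246.6], 0.86, 1187)]
mug_blue [([376.0, 295.5], 0.88)] [([379.0, 286.2], 0.77, 1238)]
mug_white [([407.5, 213.1], 0.56)] [([412.7, 201.6], 0.59, 902)]
jar_white [([354.3, 242.3], 0.62), ([476.3, 209.2], 0.62)] [([353.5, 228.8], 0.58, 1105)]
jar_brown [([504.9, 250.9], 0.72)] [([511.3, 239.2], 0.93, 1266)]
coaster_green [([232.1, 346.1], 0.59)] [([231.7, 346.1], 0.68, 1294)]
coaster_red [([293.1, 324.2], 0.69), ([354.2, 239.0], 0.66)] [([292.7, 323.7], 0.56, 1154)]
coaster_blue [([212.6, 305.1], 0.95)] [([212.3, 302.8], 0.6, 1050)]
pad_slate [([268.5, 286.0], 0.69)] [([269.0, 285.1], 0.98, 1250)]
2.1 [ 6.60703971e-01  3.07132111e+00 -1.17534293e-05]
```

View pics/top0.png

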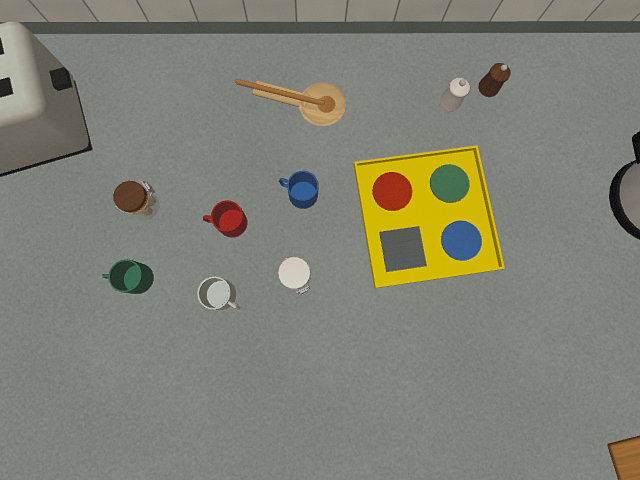

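View pics/scene0.png

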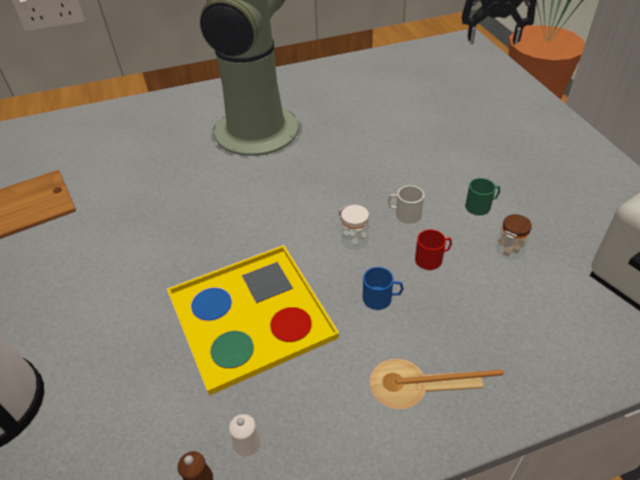

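```bash
cat > fit.py <<'E'
from cell import *
import cv2,numpy as np,json
from scipy.optimize import minimize
CAMS=("top","scene")
t=np.linspace(0,2*np.pi,40,endpoint=False)
def ring(r,z): return np.c_[r*np.cos(t),r*np.sin(t),np.full(40,z)]
def box(x0,x1,y0,y1,z0,z1): return np.array([(a,b,c) for a in(x0,x1) for b in(y0,y1) for c in(z0,z1)])
PARTS={"mug":[np.r_[ring(.028,0),ring(.028,.06)],box(-.003,.003,.026,.046,.046,.052),box(-.003,.003,.026,.046,.011,.017),box(-.003,.003,.042,.048,.015,.048)],
"jar":[np.r_[ring(.028,0),ring(.028,.06)],np.r_[ring(.027,.06),ring(.027,.076)],box(.027,.036,-.006,.006,.043,.069)]}
def proj(f,P,s=1):
    T=np.linalg.inv(f["cam_to_world"]); p=P@T[:3,:3].T+T[:3,3]
    return np.c_[f["fx"]*p[:,0]/p[:,2]+f["cx"],f["fy"]*p[:,1]/p[:,2]+f["cy"]]
def ray(f,uv,z):
    d=f["cam_to_world"][:3,:3]@[(uv[0]-f["cx"])/f["fx"],(uv[1]-f["cy"])/f["fy"],1]; o=f["cam_to_world"][:3,3]
    return (o+d*(z-o[2])/d[2])[:2]
def render(f,kind,x,y,a,z,S=4):
    m=np.zeros((480,640),np.uint8); R=np.array([[np.cos(a),-np.sin(a),0],[np.sin(a),np.cos(a),0],[0,0,1]])
    for p in PARTS[kind]:
        h=cv2.convexHull(proj(f,p@R.T+[x,y,z]).astype(np.float32))
        cv2.fillConvexPoly(m,np.round(h*16).astype(np.int32),1,cv2.LINE_8,4)
    return m>0
def fit(fr,masks,name,z=0.,near=None):
    kind=name[:3]; cams=list(masks)
    u=np.mean([ray(fr[c],masks[c]["centre"],z+.03) for c in cams],0) if near is None else near
    def cost(p): return sum(1-(lambda r,m:(r&m).sum()/(r|m).sum())(render(fr[c],kind,p[0],p[1],p[2],z),masks[c]["mask"]) for c in cams)
    best=None
    a=min(np.arange(0,6.28,.2),key=lambda a:cost([*u,a]))
    for _ in range(2):
        r=minimize(cost,[*u,a],method="Nelder-Mead",options=dict(initial_simplex=[[*u,a],[u[0]+.006,u[1],a],[u[0],u[1]+.006,a],[u[0],u[1],a+.4]],xatol=1e-4,fatol=1e-4))
        u=r.x[:2]; a=min(np.arange(0,6.28,.1),key=lambda a:cost([*u,a]))
    r=minimize(cost,[*u,a],method="Nelder-Mead",options=dict(initial_simplex=[[*u,a],[u[0]+.003,u[1],a],[u[0],u[1]+.003,a],[u[0],u[1],a+.2]]))
    return r.x,r.fun/len(cams)
E
cat > loc.py <<'E'
from fit import *
fr={};mk={};cp={}
M="mug_green mug_red mug_blue mug_white jar_white jar_brown".split(); C="coaster_green coaster_red coaster_blue pad_slate".split()
for c in CAMS:
    fr[c]=grab_frame(c)
    for n in M+C:
        r=silhouettes(c,n)
        if r: mk.setdefault(n,{})[c]=r[0]
out={}
for n in M:
    p,e=fit(fr,mk[n],n); out[n]=p.tolist(); print(n,np.round(p,4),round(e,3))
    if len(mk[n])==2: print("   per cam",*[np.round(fit(fr,{c:mk[n][c]},n,near=p[:2])[0],4) for c in CAMS])
for n in C:
    q={c:ray(fr[c],np.argwhere(d["mask"]).mean(0)[::-1],.008) for c,d in mk[n].items()}; print(n,{c:np.round(v,4) for c,v in q.items()})
    out[n]=np.mean(list(q.values()),0).tolist()
P=np.array([out[n] for n in C]); c=P.mean(0); a=P-c
th=np.arctan2(a[:,1],a[:,0])-np.pi/4; yaw=np.angle(np.exp(4j*th).mean())/4
k=np.round((th-yaw)/(np.pi/2)); F=c+.0792*np.c_[np.cos(yaw+np.pi/4+k*np.pi/2),np.sin(yaw+np.pi/4+k*np.pi/2)]
print("tray",c,yaw,"resid mm",np.round((P-F)*1e3,1).tolist())
for n,v in zip(C,F): out[n]=v.tolist()
out["yaw"]=yaw; json.dump(out,open("loc.json","w")); print(get_state()["clock"])
E
python3 loc.py
```

```text
mug_green [0.4576 0.3783 6.2814] 0.141
   per cam [ 0.4553  0.3756 -0.0574] [0.4605 0.3798 0.0341]
mug_red [0.5575 0.2073 6.2102] 0.129
   per cam [ 0.5561  0.2063 -0.0555] [0.5628 0.2102 0.1388]
mug_blue [0.6114 0.0752 5.9005] 0.129
   per cam [0.6086 0.0734 5.8978] [0.6142 0.0758 5.8998]
mug_white [0.4252 0.2286 3.9418] 0.169
   per cam [0.4221 0.2258 2.5955] [0.4276 0.2302 1.2   ]
jar_white [0.4547 0.0911 3.5205] 0.094
   per cam [0.4529 0.0896 3.6079] [0.4567 0.0928 3.5245]
jar_brown [0.5935 0.3738 5.1981] 0.099
   per cam [0.5889 0.3695 5.4085] [0.596  0.3734 4.9867]
coaster_green {'scene': array([ 0.6334, -0.2032])}
coaster_red {'top': array([ 0.6121, -0.0954]), 'scene': array([ 0.6192, -0.093 ])}
coaster_blue {'top': array([ 0.515 , -0.2206]), 'scene': array([ 0.5229, -0.2172])}
pad_slate {'top': array([ 0.5013, -0.1094]), 'scene': array([ 0.5092, -0.1061])}
tray [ 0.56830036 -0.15600762] 0.1354800420021704 resid mm [[2.0, 0.7], [-0.6, -1.3], [-1.4, 0.2], [-0.0, 0.3]]
3.2
```

```bash
cat > arm.py <<'E'
from fit import *
import fit as _f
from scipy.spatial.transform import Rotation as Ro
def down(psi):  # tool z down, closing axis y at world angle psi
    y=np.array([np.cos(psi),np.sin(psi),0]); z=np.array([0,0,-1.]); return Ro.from_matrix(np.c_[np.cross(y,z),y,z]).as_rotvec()
def pick_psi(p,psi):  # closing axis modulo pi, nearest joints
    c=[]
    for a in (psi,psi+np.pi):
        q=ik(p,down(a))
        if q is not None: c.append((abs(q[5]-get_state()["q"][5]) ,a))
    return min(c)[1]
def wrist(tag=None):
    s=get_state(); f=grab_frame("wrist"); T=np.eye(4); T[:3,:3]=Ro.from_rotvec(s["eef_rot"]).as_matrix(); T[:3,3]=s["position"]
    f["cam_to_world"]=T@f["T_tool_cam"]; f["fish"]=1
    if tag: cv2.imwrite(f"pics/{tag}.png",f["img"][:,:,::-1])
    return f
_p=_f.proj
def proj(f,P):
    if "fish" not in f: return _p(f,P)
    T=np.linalg.inv(f["cam_to_world"]); p=P@T[:3,:3].T+T[:3,3]
    h=np.hypot(p[:,0],p[:,1]); k=f["fx"]*np.arctan2(h,p[:,2])/np.maximum(h,1e-9)
    return np.c_[k*p[:,0]+f["cx"],k*p[:,1]+f["cy"]]
_f.proj=proj
def wray(f,uv,z):
    d=np.asarray(uv,float)-[f["cx"],f["cy"]]; r=np.hypot(*d.T); a=r/f["fx"]
    v=np.c_[(np.sin(a)/np.maximum(r,1e-9))[:,None]*d,np.cos(a)]@f["cam_to_world"][:3,:3].T; o=f["cam_to_world"][:3,3]
    return (o+v*((z-o[2])/v[:,2])[:,None])[:,:2]
def coaster(f,n):
    r=silhouettes("wrist",n)
    if not r: return None
    c=max(cv2.findContours(r[0]["mask"].astype(np.uint8),cv2.RETR_EXTERNAL,cv2.CHAIN_APPROX_NONE)[0],key=cv2.contourArea)[:,0]
    w=wray(f,c,.008).astype(np.float32); m=cv2.moments(((w-w.mean(0))*1e5).astype(np.float32)); 
    return w.mean(0)+np.array([m["m10"],m["m01"]])/m["m00"]/1e5, np.sqrt(abs(m["m00"])/1e10), r[0]["score"]
E
python3 - <<'E'
from arm import *
L=json.load(open("loc.json"))
c=np.mean([L[n] for n in L if n[:3] in("coa","pad")],0)
psi=pick_psi([*c,.25],L["yaw"]); movep([*c,.25],down(psi))
f=wrist("w0"); print(f["fx"],f["cx"],f["cy"],np.round(f["T_tool_cam"],3).tolist(),get_state()["clock"])
for n in "coaster_green coaster_red coaster_blue pad_slate".split(): print(n,L[n],coaster(f,n))
E
```

```text
371.64829954431775 323.1029823294854 235.68205825526087 [[-0.0, -0.966, -0.26, 0.065], [1.0, -0.0, 0.0, -0.001], [-0.0, -0.26, 0.966, -0.143], [0.0, 0.0, 0.0, 1.0]] 5.875
coaster_green [0.6313541217847003, -0.20393322475724407] (array([ 0.62783375, -0.20549131]), np.float64(0.06644938447344317), 0.55)
coaster_red [0.6162259613879056, -0.09295386287851974] (array([ 0.61378695, -0.09453624]), np.float64(0.06677895223439219), 0.93)
coaster_blue [0.5203747599059759, -0.21906138515403878] (array([ 0.51692081, -0.21944746]), np.float64(0.06680008594882522), 0.66)
pad_slate [0.5052465995091813, -0.10808202327531445] (array([ 0.50239462, -0.10855549]), np.float64(0.0747667077350992), 0.76)
```

View pics/w0.png

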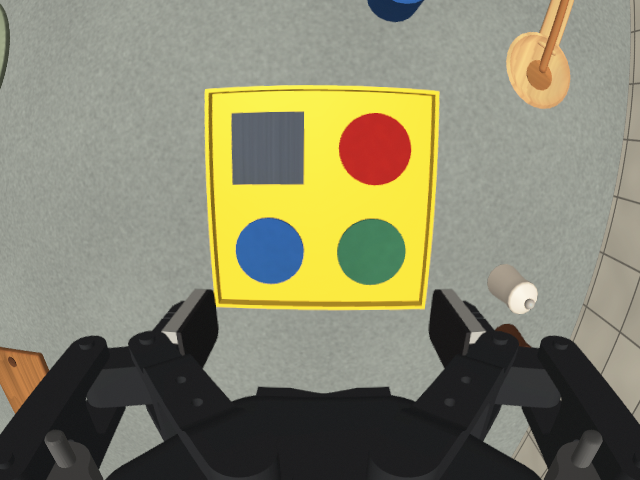

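```bash
cat > job.py <<'E'
from arm import *
L=json.load(open("loc.json")); C="coaster_green coaster_red coaster_blue pad_slate".split()
DEST=dict(mug_green=C[0],mug_red=C[1],mug_blue=C[2],jar_white=C[3])
W=dict(coaster_green=[.62783,-.20549],coaster_red=[.61379,-.09454],coaster_blue=[.51692,-.21945],pad_slate=[.50239,-.10856])
P=np.array([W[n] for n in C]);c0=P.mean(0);d=P-c0;th=np.arctan2(d[:,1],d[:,0])-np.pi/4;YAW=np.angle(np.exp(4j*th).mean())/4
k=np.round((th-YAW)/(np.pi/2));F=c0+.0792*np.c_[np.cos(YAW+np.pi/4+k*np.pi/2),np.sin(YAW+np.pi/4+k*np.pi/2)]
TGT=dict(zip(C,F))
def look(n,xy,z=0.,tag=None):
    f=wrist(tag); r=silhouettes("wrist",n)
    if not r: return None
    r=min(r,key=lambda d:np.hypot(*(wray(f,[d["centre"]],z+.03)[0]-xy)))
    return fit({"w":f},{"w":r},n,z=z,near=np.array(xy))
def run(n,shift=(-.003,-.001),tag=None):
    xy=np.array(L[n][:2])+shift; off=0 if n[:3]=="mug" else np.pi/2
    psi=pick_psi([*xy,.2],L[n][2]+off); movep([*xy,.2],down(psi))
    p,e=look(n,xy,tag=tag); print(n,"est",np.round(L[n],4),"wrist",np.round(p,4),"cost",round(e,3))
    assert np.hypot(*(p[:2]-xy))<.012 and e<.2
    dy=(p[2]-L[n][2]+np.pi)%(2*np.pi)-np.pi
    if abs(dy)<.5: psi+=dy
    movep([*p[:2],.13],down(psi)); move_l([*p[:2],.022],.12); grab(40); s=get_state(); print("gap",s["finger_gap"],"F",s["grasp_force"])
    move_l([*p[:2],.17],.2)
    t=TGT[DEST[n]]; a=pick_psi([*t,.17],YAW); movep([*t,.17],down(a))
    move_l([*t,.045],.2); move_l([*t,.0305],.04); let_go(); move_l([*t,.15],.2)
    print("placed",np.round(t,4),"clock",get_state()["clock"]); print("look",look(n,t,.008))
E
python3 -c "
from job import *
print(YAW,np.round((F-P)*1e3,1).tolist())
run('mug_blue',tag='w1')
wrist('w2')"
```

```text
0.12663921138866446 [[0.0, -0.0], [-0.1, 0.2], [-0.2, -0.2], [0.2, 0.0]]
mug_blue est [0.6114 0.0752 5.9005] wrist [0.6108 0.0751 5.8858] cost 0.036
gap 0.6323610470084136 F 43.018090361729264
placed [ 0.5168 -0.2196] clock 13.475
look (array([ 0.51664435, -0.22004702,  0.1447757 ]), np.float64(0.05487631504122836))
```

```bash
python3 -c "
from job import *
run('mug_red'); run('jar_white')"
```

```text
mug_red est [0.5575 0.2073 6.2102] wrist [ 0.5578  0.2082 -0.0227] cost 0.035
gap 0.6329641297619781 F 43.18295278586447
placed [ 0.6137 -0.0944] clock 21.65
look (array([ 0.61343653, -0.09497795,  0.14054757]), np.float64(0.031148237292935033))
jar_white est [0.4547 0.0911 3.5205] wrist [0.4539 0.0905 3.5928] cost 0.053
gap 0.6506695878232428 F 41.36842124629766
placed [ 0.5026 -0.1085] clock 29.7167
look (array([ 0.50224329, -0.11031515,  1.696918  ]), np.float64(0.05470063364800204))
```

View pics/w2.png

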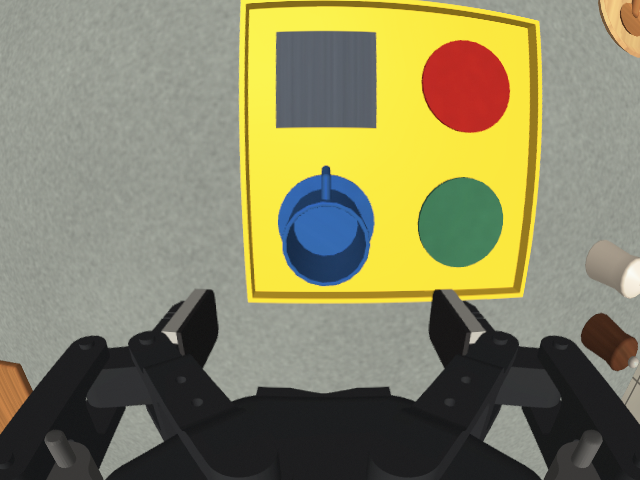

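The wrist picture shows the blue mug standing inside its coaster, around (325, 230). Green is next.

```bash
python3 -c "
from job import *
run('mug_green')
movep([.40,.05,.35],down(YAW)); sleep(.3)
for c in CAMS: f=grab_frame(c); cv2.imwrite(f'pics/{c}1.png',f['img'][:,:,::-1])
print(get_state()['clock'])"
```

```text
mug_green est [0.4576 0.3783 6.2814] wrist [0.4564 0.377  6.2254] cost 0.077
gap 0.632767178222313 F 42.82052578270623
placed [ 0.6279 -0.2055] clock 39.0417
look (array([ 0.62783939, -0.20595653,  0.15057219]), np.float64(0.039455009934714735))
41.0167
```

View pics/scene1.png

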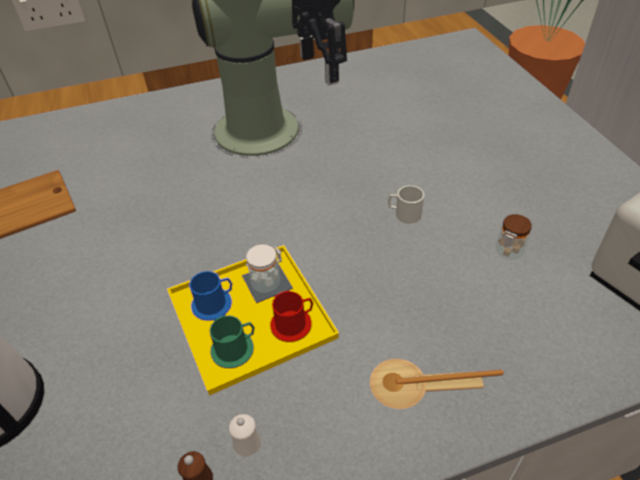

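The scene picture shows blue (210,295), red (290,315) and green (231,340) on their own coasters, and the jar (265,268) on the slate. The white mug (410,203) and brown-lidded jar (513,237) haven't moved.

```bash
python3 -c "
from cell import *
print(sign_off())"
```

```text
the job is handed in; nothing more can be done
None
```

The tray is laid and the job was handed in at about 41 s: wrist-camera checks put each mug and the white-lidded jar within about 2 mm of the middle of its place, and the white mug and brown-lidded jar look unmoved; no verdict came back.

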